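# Park the feeding bowl under the swivelling rack

## Task

Put the feeding bowl away on the empty ring marked on the shelf beneath the swivelling rack: by its upright knob, swing the rack all the way out to the robot's left, then slide the bowl along the shelf, without lifting or tipping it, until its grey base stands inside that ring. Let go of the bowl, then swing the rack all the way back to its stop, over the bowl, and let go. Leave the other things where they stand.

Things in the scene. Friction and masses are not known exactly. Their poses are not given: they have to be found in the camera images.
- bowl: Feeding bowl: white ceramic, round, rim 115 mm across outside, 62 mm high overall, wall about 5 mm thick and nearly upright, open at the top, inner floor about 18 mm above the shelf; it stands on a flat grey hard silicone disc 100 mm across and 12 mm thick, which slides on the shelf. About 0.4 kg. Origin: centre of the disc's underside, z up.
- home_ring: Empty target ring under the rack: flat bright metal ring mark flush on the shelf, 124 mm inside and 134 mm outside diameter. Origin: its centre, at shelf height. 135 mm from the rack's post.
- start_ring: A like flat ring mark, to the robot's right, on which the bowl stands at the start. Origin: its centre, at shelf height.
- rack_base: Fixed foot and upright post of the swivelling rack: foot 96 mm across and 8 mm high, post 18 mm thick with a ball top to 244 mm high. Origin: on the post's axis at shelf height; x axis points along the line from the home ring to the post.
- rack (a joint): Turn of the rack's two wire tiers (as one) about the post, rad. 0 = home, at its stop, tiers along the post's -x over the home ring; grows clockwise seen from above, towards the robot's left (+y); 1.8 = fully out, at a stop. Stays where left. Tiers: 100 mm wide, from 30 mm behind the post to 185 mm in front; lower 105 mm high with a rim to 130 mm, upper 190 mm high.
- rack_knob (a point): Grip point of the rack's upright round steel knob, 18 mm thick, standing on the end of the upper tier 172 mm from the post's axis, from 190 to 240 mm above the shelf; this point is on its axis, 225 mm above the shelf. Turns with the rack.
- jar: Empty open glass jar, 72 mm across, 100 mm high, standing on a small ring mark 84 mm across. Leave alone. Origin: centre of its underside.
- tin: Lidded aluminium tin with a small lid knob, 84 mm across, 101 mm high, behind the rack. Leave alone. Origin: centre of its underside.
- spoon: White plastic spoon lying on the shelf left of the rack, 160 mm long along its x. Leave alone. Origin: on the shelf under its middle.
- mug: White ceramic mug, 76 mm across, 85 mm high, on the left. Leave alone. Origin: centre of its underside.
- spice: Small amber spice jar, 44 mm across, 85 mm high, behind the rack. Leave alone. Origin: centre of its underside.
- matchbox: Cardboard matchbox, 55 x 38 x 16 mm, on the far right. Leave alone. Origin: centre of its underside.
Things that resemble listed ones, but are neither listed nor needed, are in the scene too. Leave any green or turquoise look-alike of the bowl alone.

How it is judged (in metres and radians):
On the way, in this order (a step that is already met when the one before it is completed fails the run):
1. the rack is swung out to the left (joint over 1.5 rad) (value of joint rack above 1.5 rad), for 0.1 s.
2. the bowl's base stands inside the home ring (centre within 14 mm), let go, with the rack still out (over 1.3 rad) (horizontal distance between bowl and home_ring below 0.014 m and height (world z) of bowl below 0.004 m and angle between bowl's own z axis and vertical below 0.06 rad and value of joint rack above 1.3 rad and contact force between the fingers and bowl below 0.1 N), for 0.2 s.
At the end, for the whole second after the job is handed in: The bowl stands flat on the shelf (within 4 mm of it, tilt under 0.06 rad) with its centre within 14 mm of the home ring's centre, so its base is inside the ring; the rack is back home over it (joint under 0.1 rad); both at rest (horizontal distance between bowl and home_ring below 0.014 m and height (world z) of bowl below 0.004 m and angle between bowl's own z axis and vertical below 0.06 rad and value of joint rack below 0.1 rad and linear speed of bowl below 0.02 m/s and velocity of joint rack between -0.05 and 0.05 rad/s); the robot touches nothing.
It fails at once if the bowl is lifted off the shelf (over 8 mm) (height (world z) of bowl above 0.008 m).
It fails at once if the bowl is tipped (over 0.2 rad) (angle between bowl's own z axis and vertical above 0.2 rad).
It fails at once if the jar, tin, spoon, mug, spice jar or matchbox is moved more than 30 mm (distance of any of jar, tin, spoon, mug, spice, matchbox from where it was at the start of the episode above 0.03 m).
It also fails if it takes over 72 s, if anything falls off the work surface, if the arm or the gripper's body presses on something with over 40 N, if the wrist force passes 120 N, or if a joint passes its speed limit or range.

## Robot

A 7-joint arm with a two-finger parallel gripper is mounted at the origin on the work surface. World frame = base frame: x ahead of the robot, y to its left, z up, the work surface at z = 0. Lengths are in mm, angles in rad, forces in N, time in s.
With the tool pointing down it reaches from about 425 to 950 mm from the base axis. Payload 4.7 kg.
Tool frame: the origin (TCP) lies between the finger pads; the fingertips stand 19 mm ahead of it and the grasp point (between the pads) is the TCP; z points along the fingers, y is the line along which they close (so a half turn about z gives the same grasp; the last joint's range is limited). The gripper opens to 85 mm and grips with 20 to 120 N. Pads are 22 mm wide; open, the fingers measure 114 mm over their backs; the gripper's body (76 mm by 85 mm) begins 54 mm behind the grasp point. The pads swing forward as they close: fully open they stand 13 mm farther back than shut.
Start: joints at [-1.157, 0.469, -0.049, 1.532, 0.024, 1.141, -0.082], TCP at [289.182, 609.935, 250.335] pointing down, gripper open.
Joint ranges: [-2.59, 2.59], [-0.33, 1.99], [-1.39, 1.29], [0.1, 2.45], [-1.04, 4.18], [0.21, 1.99], [-2.66, 2.66]. Speed limits (rad/s): [2.57, 2.57, 3.14, 3.14, 3.14, 3.14, 3.14].

## Interface

Orientations are given as [roll, pitch, yaw] about the fixed x, y, z axes, in that order (R = Rz(yaw) Ry(pitch) Rx(roll)).
In Python, from workcell import robot gives the robot as it stands. The module is installed in compiled form; this text tells all that it offers.
- The arm moves only by the tool jog_arm, never from a script. Its argument "steps" is text: rows parted by semicolons, each of 7 numbers parted by spaces: the shift along the tool's x, y, z in m, then the turn, a rotation vector about the tool's x, y, z in rad, then the finger opening in m, from 0 to 0.0854. In form: x y z wx wy wz grip; .... A call has 1 to 8 rows; each row shifts and turns the commanded pose from where the row before left it, along the tool's axes as they then stand; what a row does not reach is not made up. A row lasts 1/8 s, in which the tool goes at most 62.5 mm and 10.7 degrees, less where a joint would pass 70% of its speed; a pose out of reach is approached as far as the arm can. A call with a gripper value outside its range is refused whole. The fingers move at their own pace and stop on an object; "grip_force" is the grip in N (left out, the last holds). Time passes only in rows, so rows that do not move let the fingers close. It gives the time, the measured TCP pose, the force, the opening and the grip force at its end, in the units of the state.
- robot.get_state(): the state, without advancing time (a new reading comes with each control period).
- robot.get_image(name): name is "scene" or "side" or "wrist"; returns the picture (384x512x3 uint8, red, green, blue); there is no depth.
- robot.camera_params(name): a dict with "K" (3x3 intrinsics, pixels), "R" (3x3) and "t" (3): a world point X has camera coordinates R X + t; the wrist camera has in their place "tool_from_camera" (4x4, takes a point from camera to tool coordinates, whose origin is the TCP and whose axes are the flange's). Camera axes: x right, y down, z forward; pixel columns grow to the right and rows downward; lengths in mm; the calibration is good to about 2 mm. The wrist camera is an equidistant fisheye: a pixel r from the principal point sees the ray r / f radians off the axis. A picture is of the moment at which its call begins: read the wrist's pose just before it. camera_params takes no time and is no camera call.
- robot.finish_job(): hands the job in; it is judged then, once.
The state is a dict: "t": time; "joints": joint angles; "qd": joint speeds; "joint_torque": joint torques, N m; "eef_pos": TCP position; "orientation": TCP orientation; "ft_force": force on the tool from outside, world axes, zero at the start; "moment": the same for the moment, N m; "width": finger opening in mm; "grip_force": force on a finger pad.
Only numpy, scipy, OpenCV 4.12 (cv2) and the standard library are available. Lean on these libraries where they do the work, as an engineer would, in place of code of your own. Each camera call takes 0.05 s, during which the arm holds its last target. There are 200 camera calls.

## Working session

There is one attempt and no reset: what is moved stays moved. The work goes in short steps, Python scripts to look and compute and a tool call to move; the robot and the scene stay as the last step left them, time stands still between calls to the robot, and variables do not carry over. Pictures are saved under pics/ and viewed, at most 10 in all, crops included, and the job is handed in when it is done.

Besides the shell and the picture viewer there is one more tool, called after ">>>" by a JSON object that holds its "name" and its "arguments". jog_arm: Moves the arm, as the interface text tells. Its arguments: {"type":"object","properties":{"steps":{"type":"string"},"grip_force":{"type":"number"}},"required":["steps"]}

```bash
mkdir -p pics; python3 - <<'E'
from workcell import robot
import cv2
s=robot.get_state(); print(s)
for n in ("scene","side"):
    im=robot.get_image(n); cv2.imwrite(f"pics/{n}0.png",cv2.resize(im[:,:,::-1],(800,600),interpolation=cv2.INTER_CUBIC))
    p=robot.camera_params(n); print(n,p)
print(robot.camera_params("wrist"))
E
```

```text
{'t': 0.0, 'joints': array([-1.15691752,  0.46942442, -0.04858648,  1.5336738 ,  0.02409049,
        1.14098814, -0.08231326]), 'qd': array([ 1.65026113e-03, -1.35360566e-03,  2.83342000e-04, -9.53424366e-05,
       -3.52457266e-04,  1.27924217e-03,  1.17185490e-03]), 'joint_torque': array([-1.34843671e-03, -5.10306787e+01, -4.76709602e-02, -2.37718767e+01,
        1.05718779e-02,  7.25779479e-03, -1.10335301e-05]), 'eef_pos': array([288.96643149, 609.42652962, 249.28134082]), 'orientation': array([-3.13968523e+00,  6.45162739e-05,  2.69882032e+00]), 'ft_force': array([-0.78413038, -0.51729199, -0.26367646]), 'moment': array([ 0.02016657, -0.02947573,  0.03592662]), 'grip_force': 0.0, 'width': 85.16200657374029}
scene {'K': array([[410.19529248,   0.        , 255.14161522],
       [  0.        , 410.19529248, 195.66653053],
       [  0.        ,   0.        ,   1.        ]]), 'R': array([[-0.6169284 ,  0.78675536,  0.02038026],
       [ 0.42042708,  0.35134466, -0.8365393 ],
       [-0.66531227, -0.50751644, -0.54752776]]), 't': array([ 345.77678582,  -87.59835134, 1863.06003856])}
s
[... 197 characters left out ...]
64678, -0.01202968],
       [-0.01342256, -0.66041325, -0.75078237],
       [-0.00295427,  0.75087293, -0.66044009]]), 't': array([-544.44399985,   88.26063222, 1352.49836776])}
{'K': array([[297.31863964,   0.        , 257.56944432],
       [  0.        , 297.31863964, 187.8978526 ],
       [  0.        ,   0.        ,   1.        ]]), 'tool_from_camera': array([[-2.68533961e-04, -9.48313251e-01, -3.17335635e-01,
         8.16781183e+01],
       [ 9.99999963e-01, -2.43137923e-04, -1.19630550e-04,
        -5.58570788e-01],
       [ 3.62909086e-05, -3.17335656e-01,  9.48313282e-01,
        -1.23699784e+02],
       [ 0.00000000e+00,  0.00000000e+00,  0.00000000e+00,
         1.00000000e+00]])}
```

View pics/scene0.png

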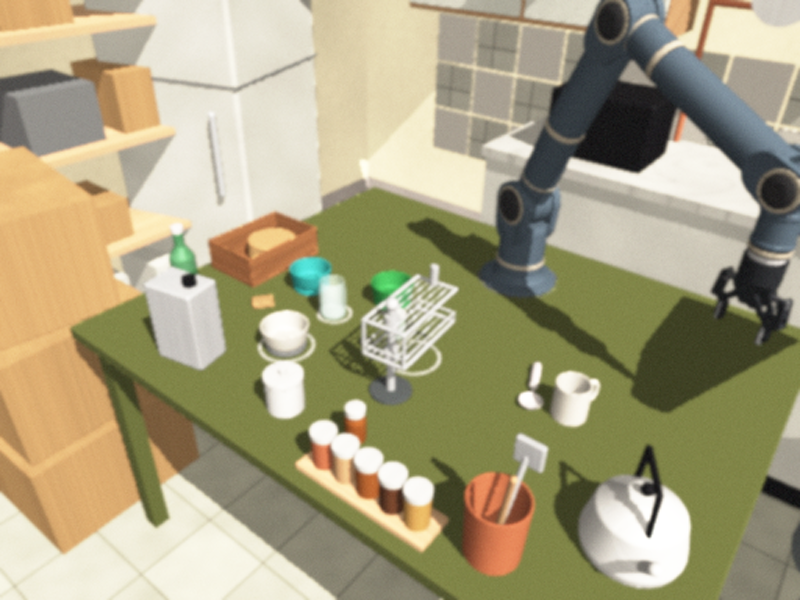

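View pics/side0.png

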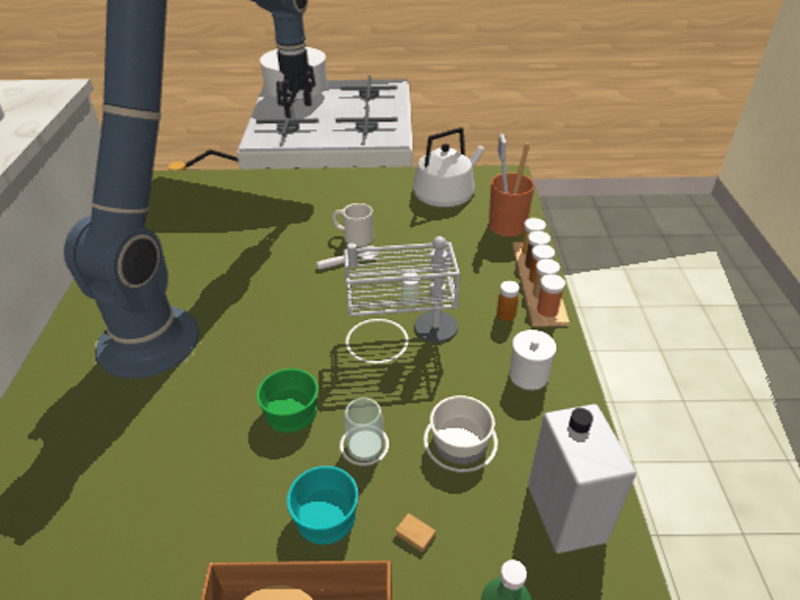

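The scene picture shows the rack centre (knob top about 434,268; foot 391,390), with the bowl on the right-hand ring. In the side picture (800x600) the home ring is at (377,341), the start ring at (461,440), the foot at (436,327), the knob at (351,248), the jar base at (365,445) and the spoon near (345,260). I'll enlarge for precision.

```bash
cat > h.py <<'E'
from workcell import robot
import cv2, numpy as np
def ray(n,u,v,z):
    p=robot.camera_params(n); K,R,t=p["K"],np.array(p["R"]),np.array(p["t"])
    d=R.T@np.linalg.solve(K,[u,v,1]); c=-R.T@t
    return c+d*(z-c[2])/d[2]
def proj(n,X):
    p=robot.camera_params(n); c=p["K"]@(p["R"]@np.array(X,float)+p["t"]); return c[:2]/c[2]
def crop(n,name,u0,v0,w,h,k):
    im=robot.get_image(n)[v0:v0+h,u0:u0+w,::-1]
    cv2.imwrite("pics/"+name,cv2.resize(im,None,fx=k,fy=k,interpolation=cv2.INTER_CUBIC))
E
python3 - <<'E'
from h import *
f=.64
for nm,u,v,z in [("home",377,341,0),("start",461,441,0),("foot",436,327,4),("knobtop",351,246,240),("ball",439,242,238),("jar",365,447,0),("tin",530,378,0),("spoonL",319,266,3),("mugbase",358,238,0),("spice",507,316,0),("green",288,420,0),("turq",323,530,0),("bowlrim",462,427,62)]:
    print(nm,ray("side",u*f,v*f,z).round(0))
for nm,u,v,z in [("home",412,357,0),("start",287,346,0),("foot",391,390,4),("knobtop",434,266,240),("spoonbowl",531,401,3),("spoonend",536,366,5)]:
    print(nm,ray("scene",u*f,v*f,z).round(0))
crop("side","sc.png",200,140,130,160,5) if 0 else crop("side","sc.png",205,145,120,150,4)
E
```

```text
home [501. -12.  -0.]
start [ 660. -275.    0.]
foot [630.  25.   4.]
knobtop [458.   8. 240.]
ball [629.  20. 238.]
jar [ 483. -285.    0.]
tin [ 812. -124.    0.]
spoonL [352. 248.   3.]
mugbase [444. 369.   0.]
spice [792.  61.   0.]
green [ 334. -222.   -0.]
turq [ 420. -446.    0.]
bowlrim [ 657. -290.   62.]
home [503.  -4.   0.]
start [ 662. -265.    0.]
foot [632.  35.   4.]
knobtop [463.  17. 240.]
spoonbowl [465. 293.   3.]
spoonend [350. 244.   5.]
```

View pics/sc.png

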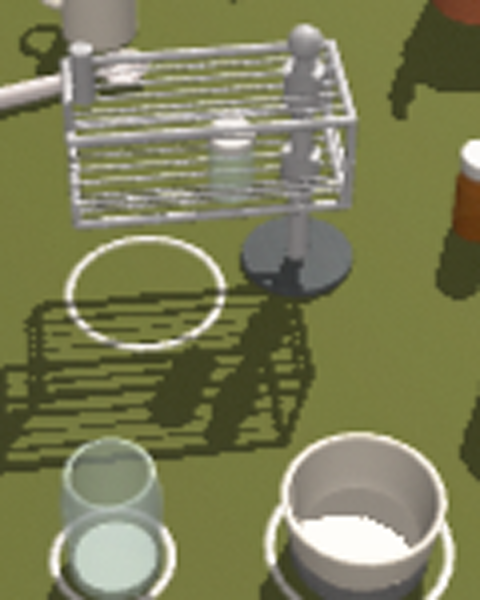

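```bash
cat >> h.py <<'E'
from scipy.optimize import minimize
def ringfit(n,im,x0,y0,r,z=0,m=-1):
    g=cv2.GaussianBlur(im[:,:,2].astype(np.float32),(0,0),0.8)
    a=np.linspace(0,2*np.pi,180,endpoint=False)
    def c(q,rr=r):
        P=np.array([proj(n,[q[0]+rr*np.cos(t),q[1]+rr*np.sin(t),z]) for t in a],np.float32)
        return -cv2.remap(g,P[None,:,0].copy(),P[None,:,1].copy(),cv2.INTER_LINEAR).mean()
    best=min(((c((x0+dx,y0+dy)),x0+dx,y0+dy) for dx in range(-16,17,4) for dy in range(-16,17,4)))
    o=minimize(c,best[1:],method="Nelder-Mead",options=dict(initial_simplex=[best[1:],(best[1]+3,best[2]),(best[1],best[2]+3)]))
    return o.x.round(1),round(-o.fun)
E
python3 - <<'E'
from h import *
for n in ("side","scene"):
    im=robot.get_image(n)
    for nm,x,y,r in [("home",502,-8,64.5),("start",661,-270,64.5),("jar",483,-285,40)]:
        print(n,nm,*ringfit(n,im,x,y,r))
    print("bowl rim",ringfit(n,im,660,-280,55,62))
E
```

```text
Traceback (most recent call last):
  File "h.py", line 19, in ringfit
    best=min(((c((x0+dx,y0+dy)),x0+dx,y0+dy) for dx in range(-16,17,4) for dy in range(-16,17,4)))
  File "h.py", line 19, in <genexpr>
    best=min(((c((x0+dx,y0+dy)),x0+dx,y0+dy) for dx in range(-16,17,4) for dy in range(-16,17,4)))
               ~^^^^^^^^^^^^^^^
  File "h.py", line 17, in c
    P=np.array([proj(n,[q[0]+rr*np.cos(t),q[1]+rr*np.sin(t),z]) for t in a],np.float32)
                ~~~~^^^^^^^^^^^^^^^^^^^^^^^^^^^^^^^^^^^^^^^^^^^
  File "h.py", line 8, in proj
    p=robot.camera_params(n); c=p["K"]@(p["R"]@np.array(X,float)+p["t"]); return c[:2]/c[2]
ValueError: time passes only in moves, steps and waits
```

```bash
python3 - <<'E'
s=open('h.py').read()
s=s.replace("p=robot.camera_params(n)","p=cam(n)").replace("def ray","import functools\ncam=functools.lru_cache(robot.camera_params)\ndef ray",1)
open('h.py','w').write(s)
E
python3 - <<'E'
from h import *
for n in ("side","scene"):
    im=robot.get_image(n)
    for nm,x,y,r in [("home",502,-8,64.5),("start",661,-270,64.5),("jar",483,-285,40)]:
        print(n,nm,*ringfit(n,im,x,y,r))
    print("bowl rim",ringfit(n,im,660,-280,55,62))
E
```

```text
side home [499.4  -7.6] 155
side start [ 658.4 -271.5] 145
side jar [ 481.3 -278.8] 143
bowl rim (array([ 658.1, -273.8]), 186)
scene home [499.   -6.9] 174
scene start [ 661.4 -268.8] 186
scene jar [ 479.  -277.5] 185
bowl rim (array([ 663.8, -265.2]), 206)
```

```bash
cat >> h.py <<'E'
def Rm(o):
    from scipy.spatial.transform import Rotation as Q
    return Q.from_euler('xyz',o)
def plan(tx,ty,tz,yaw,n,grip,arc=None):
    """rows from the measured pose to target, straight (or arc=(cx,cy)), tool down"""
    from scipy.spatial.transform import Rotation as Q
    s=robot.get_state(); p=np.array(s["eef_pos"]); R=Rm(s["orientation"]); y0=s["orientation"][2]
    dy=(yaw-y0+np.pi)%(2*np.pi)-np.pi; p0=p.copy(); out=[]
    for i in range(1,n+1):
        f=i/n; q=p0+(np.array([tx,ty,tz])-p0)*f
        if arc is not None:
            c=np.array(arc); a,b=p0[:2]-c,np.array([tx,ty])-c
            ta,tb=np.arctan2(a[1],a[0]),np.arctan2(b[1],b[0]); t=ta+((tb-ta+np.pi)%(2*np.pi)-np.pi)*f
            r=np.hypot(*a)+(np.hypot(*b)-np.hypot(*a))*f; q[:2]=c+r*np.array([np.cos(t),np.sin(t)])
        d=(R.inv().apply(q-p)/1000).round(3); Rn=Q.from_euler('xyz',[np.pi,0,y0+dy*f]); w=(R.inv()*Rn).as_rotvec().round(3)
        out.append(" ".join("%g"%v for v in [*d,*w,grip])); p=p+R.apply(d*1000); R=R*Q.from_rotvec(w)
    print(";\n".join(out)); print("end",p.round(1),R.as_euler('xyz').round(3))
E
python3 -c "
from h import *
plan(460,13,330,3.229,14,0.085)"
```

```text
-0.029 -0.033 -0.006 -0.001 -0 -0.038 0.085;
-0.028 -0.035 -0.005 0 0 -0.038 0.085;
-0.027 -0.035 -0.006 0 0 -0.038 0.085;
-0.025 -0.036 -0.006 0 0 -0.037 0.085;
-0.024 -0.038 -0.006 0 0 -0.038 0.085;
-0.023 -0.038 -0.005 0 0 -0.038 0.085;
-0.021 -0.039 -0.006 0 0 -0.038 0.085;
-0.019 -0.04 -0.006 0 0 -0.038 0.085;
-0.018 -0.04 -0.006 0 0 -0.038 0.085;
-0.017 -0.042 -0.005 0 0 -0.038 0.085;
-0.015 -0.041 -0.006 0 0 -0.038 0.085;
-0.013 -0.043 -0.006 0 0 -0.037 0.085;
-0.012 -0.042 -0.005 0 0 -0.038 0.085;
-0.01 -0.043 -0.006 0 0 -0.038 0.085
end [460.1  13.5 329.8] [ 3.141  0.    -3.054]
```

>>> {"name": "jog_arm", "arguments": {"steps": "-0.029 -0.033 -0.01 0 0 -0.038 0.085;-0.028 -0.035 -0.01 0 0 -0.038 0.085;-0.027 -0.035 -0.01 0 0 -0.038 0.085;-0.025 -0.036 -0.01 0 0 -0.037 0.085;-0.024 -0.038 -0.01 0 0 -0.038 0.085;-0.023 -0.038 -0.01 0 0 -0.038 0.085;-0.021 -0.039 -0.01 0 0 -0.038 0.085;-0.019 -0.04 -0.01 0 0 -0.038 0.085", "grip_force": 25}}

```text
t: 1.3
eef_pos: [386.7, 267.3, 330.8]
orientation: [3.141, 0.0, 3.003]
ft_force: [0.5, -0.2, -0.5]
width: 84.9
grip_force: 0.0
```

>>> {"name": "jog_arm", "arguments": {"steps": "-0.018 -0.04 0 0 0 -0.038 0.085;-0.017 -0.042 0 0 0 -0.038 0.085;-0.015 -0.041 0 0 0 -0.038 0.085;-0.013 -0.043 0 0 0 -0.037 0.085;-0.012 -0.042 0 0 0 -0.038 0.085;-0.01 -0.043 0 0 0 -0.038 0.085;0 0 0 0 0 0 0.085;0 0 0 0 0 0 0.085"}}

```text
t: 2.3
eef_pos: [460.0, 14.4, 330.3]
orientation: [3.141, -0.0, -3.054]
ft_force: [-0.1, 0.7, 0.3]
width: 84.8
grip_force: 0.0
```

```bash
python3 - <<'E'
from h import *
s=robot.get_state(); print(s["t"],s["eef_pos"].round(1),s["orientation"].round(3))
crop("wrist","w1.png",0,0,512,384,1.56)
# where features should be, per model
def wproj(X):
    p=robot.camera_params("wrist"); T=np.linalg.inv(p["tool_from_camera"])
    t=Rm(s["orientation"]).inv().apply(np.array(X)-s["eef_pos"]); c=T[:3,:3]@t+T[:3,3]
    th=np.arctan2(np.hypot(c[0],c[1]),c[2]); r=th*p["K"][0,0]; a=np.arctan2(c[1],c[0])
    return (np.array([p["K"][0,2]+r*np.cos(a),p["K"][1,2]+r*np.sin(a)])*1.5625).round()
for X in [(460,13,240),(460,13,190),(629,28,244),(499,-7,0)]: print(X,wproj(X))
E
```

```text
2.3 [460.   14.4 330.3] [ 3.141 -0.    -3.054]
(460, 13, 240) [401. 313.]
(460, 13, 190) [401. 283.]
(629, 28, 244) [401. 550.]
(499, -7, 0) [378. 263.]
```

View pics/w1.png

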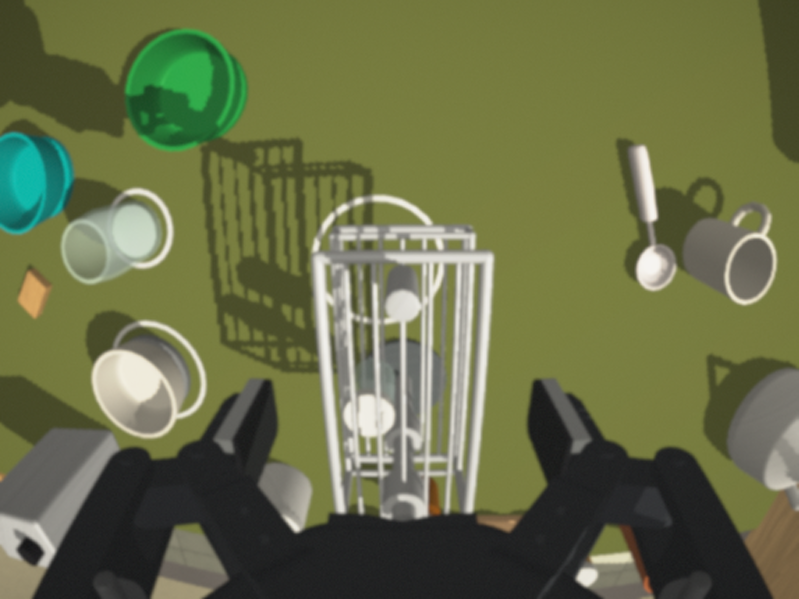

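Knob top at (402,305) against (401,313) predicted. It agrees within about 3 mm, so I'm descending over it.

>>> {"name": "jog_arm", "arguments": {"steps": "0.001 0 0.028 0 0 0 0.085;0.001 0 0.028 0 0 0 0.085;0 0 0.028 0 0 0 0.085;0 0 0.021 0 0 0 0.06;0 0 0 0 0 0 0.02;0 0 0 0 0 0 0.02;0 0 0 0 0 0 0.02;0 0 0 0 0 0 0.02", "grip_force": 20}}

```text
t: 3.35
eef_pos: [458.6, 13.6, 226.0]
orientation: [3.141, 0.001, -3.054]
ft_force: [-0.5, 0.6, -0.3]
width: 19.7
grip_force: 0.0
```

```bash
python3 - <<'E'
from h import *
s=robot.get_state(); print(s["width"],s["ft_force"])
c=np.array([629,28.]);a=np.deg2rad(91.5)
plan(*(c+172*np.array([np.cos(a),np.sin(a)])),225,a,16,0.02,arc=c)
E
```

```text
19.661845736075914 [-0.48076177  0.62623512 -0.27687067]
-0.001 0.017 0 0 0.001 0.102 0.02;
-0.001 0.018 0 0 0 0.102 0.02;
-0.001 0.017 0 0.001 0 0.102 0.02;
-0 0.017 0 -0 0 0.102 0.02;
-0.001 0.018 0 -0 0 0.102 0.02;
-0.001 0.017 0 -0 0 0.102 0.02;
-0.001 0.018 0 -0 0.001 0.102 0.02;
-0.001 0.017 0 -0 -0 0.102 0.02;
-0.001 0.018 0.001 -0 -0 0.102 0.02;
-0.001 0.017 -0 -0 -0 0.102 0.02;
-0 0.017 -0 -0 -0 0.102 0.02;
-0.001 0.018 -0 -0 -0 0.102 0.02;
-0.001 0.017 -0 -0.001 -0 0.102 0.02;
-0.001 0.018 -0 0 -0 0.102 0.02;
-0.001 0.017 -0 0 -0 0.102 0.02;
-0.001 0.018 -0 0 -0 0.102 0.02
end [624.7 199.5 225. ] [ 3.141 -0.     1.597]
```

>>> {"name": "jog_arm", "arguments": {"steps": "-0.001 0.017 0 0 0 0.102 0.02;-0.001 0.018 0 0 0 0.102 0.02;-0.001 0.017 0 0 0 0.102 0.02;-0.001 0.017 0 0 0 0.102 0.02;-0.001 0.018 0 0 0 0.102 0.02;-0.001 0.017 0 0 0 0.102 0.02;-0.001 0.018 0 0 0 0.102 0.02;-0.001 0.017 0 0 0 0.102 0.02"}}

```text
t: 4.35
eef_pos: [501.8, 142.2, 225.5]
orientation: [-3.141, -0.0, 2.41]
ft_force: [-0.1, -0.1, 0.5]
width: 20.1
grip_force: 0.4
```

>>> {"name": "jog_arm", "arguments": {"steps": "-0.001 0.018 0 0 0 0.102 0.02;-0.001 0.017 0 0 0 0.102 0.02;-0.001 0.017 0 0 0 0.102 0.02;-0.001 0.018 0 0 0 0.102 0.02;-0.001 0.017 0 0 0 0.102 0.02;0 0 0 0 0 0 0.02"}}

```text
t: 5.1
eef_pos: [574.7, 189.9, 225.4]
orientation: [3.14, 0.0, 1.904]
ft_force: [0.5, 0.9, 0.1]
width: 20.0
grip_force: 0.4
```

```bash
python3 - <<'E'
from h import *
s=robot.get_state(); print(s["t"],s["eef_pos"],s["orientation"],s["width"],s["ft_force"])
crop("side","s2.png",190,110,150,130,4)
E
```

```text
5.1 [574.6810327  189.8596722  225.39183394] [3.14033077e+00 2.65316591e-04 1.90444805e+00] 19.964373281956753 [0.51323148 0.90809387 0.11968695]
```

View pics/s2.png

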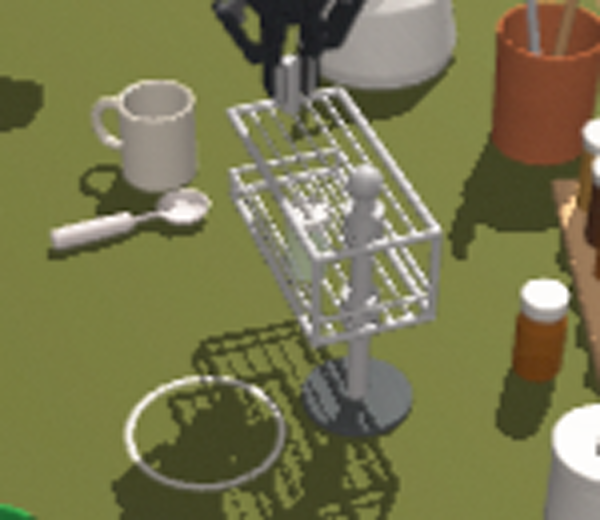

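The rack is following the knob, with the gripper at its end (290,80), and the home ring is now clear at (205,432). I'm continuing to the stop.

>>> {"name": "jog_arm", "arguments": {"steps": "-0.001 0.018 0 0 0 0.102 0.02;-0.001 0.017 0 0 0 0.102 0.02;-0.001 0.018 0 0 0 0.09 0.02;0 0 0 0 0 0 0.02"}}

```text
t: 5.65
eef_pos: [620.8, 197.9, 224.6]
orientation: [-3.128, 0.0, 1.61]
ft_force: [-12.5, -1.1, 5.7]
width: 19.9
grip_force: 6.2
```

>>> {"name": "jog_arm", "arguments": {"steps": "0 0.006 0 0 0 0.03 0.02;0 0 0 0 0 0 0.02"}}

```text
t: 5.9
eef_pos: [620.9, 197.6, 224.3]
orientation: [-3.114, 0.001, 1.582]
ft_force: [-27.6, -3.4, 14.7]
width: 19.9
grip_force: 14.1
```

>>> {"name": "jog_arm", "arguments": {"steps": "0 0.005 0 0 0 0 0.02;0 0 0 0 0 0 0.02"}}

```text
t: 6.15
eef_pos: [621.0, 197.6, 224.1]
orientation: [-3.101, 0.001, 1.583]
ft_force: [-40.4, -4.5, 23.7]
width: 20.3
grip_force: 21.0
```

At the stop. I'll relieve the push, open and rise.

>>> {"name": "jog_arm", "arguments": {"steps": "0 -0.012 0 0 0 0 0.02;0 0 0 0 0 0 0.04;0 0 0 0 0 0 0.06;0 0 0 0 0 0 0.06;0 0 -0.03 0 0 0 0.06;0 0 -0.04 0 0 0 0.06;0 0 -0.04 0 0 0 0.05;0 0 0 0 0 0 0.05"}}

```text
t: 7.15
eef_pos: [627.1, 198.2, 339.2]
orientation: [3.134, -0.002, 1.578]
ft_force: [-0.5, -0.8, -0.3]
width: 49.9
grip_force: 0.0
```

```bash
python3 - <<'E'
from h import *
s=robot.get_state(); print(s["t"],s["eef_pos"],s["orientation"],s["width"],s["ft_force"])
im=robot.get_image("side"); print("home",ringfit("side",im,499,-7,64.5),"bowl",ringfit("side",im,659,-271,55,62))
a=np.deg2rad(150); b=np.array([659,-271.])+55*np.array([np.cos(a),np.sin(a)]); print(b)
plan(*b,320,np.deg2rad(60),12,0.05)
E
```

```text
7.15 [627.05941266 198.24638186 339.20253734] [ 3.13437295e+00 -2.29633900e-03  1.57845693e+00] 49.86069606499239 [-0.54684518 -0.78560233 -0.30745417]
home (array([499.3,  -7.6]), 133) bowl (array([ 658.2, -273.8]), 187)
[ 611.36860279 -243.5       ]
-0.037 -0.002 0.001 0.003 -0.001 0.044 0.05;
-0.037 0.001 0.002 0 -0 0.045 0.05;
-0.036 0.001 0.001 0 -0 0.044 0.05;
-0.037 0.004 0.002 0 -0 0.044 0.05;
-0.037 0.005 0.001 0 -0 0.044 0.05;
-0.036 0.006 0.001 0 -0 0.045 0.05;
-0.036 0.009 0.002 0 -0 0.044 0.05;
-0.035 0.009 0.001 0 -0 0.044 0.05;
-0.035 0.012 0.001 0 -0 0.045 0.05;
-0.035 0.013 0.002 0 -0 0.044 0.05;
-0.034 0.014 0.001 0 -0 0.044 0.05;
-0.033 0.016 0.002 0 -0 0.044 0.05
end [ 611.3 -243.6  319.7] [ 3.142 -0.     1.048]
```

>>> {"name": "jog_arm", "arguments": {"steps": "-0.037 -0.002 0 0.003 -0.001 0.044 0.05;-0.037 0.001 0 0 0 0.045 0.05;-0.036 0.001 0 0 0 0.044 0.05;-0.037 0.004 0 0 0 0.044 0.05;-0.037 0.005 0 0 0 0.044 0.05;-0.036 0.006 0 0 0 0.045 0.05;-0.036 0.009 0 0 0 0.044 0.05;-0.035 0.009 0 0 0 0.044 0.05"}}

```text
t: 8.2
eef_pos: [613.9, -99.3, 335.5]
orientation: [-3.139, 0.002, 1.22]
ft_force: [0.9, 0.1, -0.6]
width: 50.1
grip_force: 0.0
```

>>> {"name": "jog_arm", "arguments": {"steps": "-0.035 0.012 0 0 0 0.045 0.05;-0.035 0.013 0 0 0 0.044 0.05;-0.034 0.014 0.02 0 0 0.044 0.05;-0.033 0.016 0.03 0 0 0.044 0.05;0 0 0.03 0 0 0 0.05;0 0 0.03 0 0 0 0.05;0 0 0.02 0 0 0 0.05;0 0 0 0 0 0 0.05"}}

```text
t: 9.2
eef_pos: [608.8, -244.0, 204.3]
orientation: [-3.137, 0.003, 1.046]
ft_force: [-0.5, 0.6, -0.3]
width: 50.1
grip_force: 0.0
```

```bash
python3 - <<'E'
from h import *
s=robot.get_state(); print(s["t"],s["eef_pos"].round(1),s["orientation"].round(3))
crop("wrist","w2.png",0,0,512,384,1.56)
p=robot.camera_params("wrist")
def wproj(X):
    T=np.linalg.inv(p["tool_from_camera"])
    t=Rm(s["orientation"]).inv().apply(np.array(X)-s["eef_pos"]); c=T[:3,:3]@t+T[:3,3]
    th=np.arctan2(np.hypot(c[0],c[1]),c[2]); r=th*p["K"][0,0]; a=np.arctan2(c[1],c[0])
    return (np.array([p["K"][0,2]+r*np.cos(a),p["K"][1,2]+r*np.sin(a)])*1.5625).round()
for b in ((659,-271),(663.8,-266)):
  print([(d,wproj((b[0]+55*np.cos(np.deg2rad(d)),b[1]+55*np.sin(np.deg2rad(d)),62)).tolist()) for d in range(0,360,45)])
E
```

```text
9.2 [ 608.8 -244.   204.3] [-3.137e+00  3.000e-03  1.046e+00]
[(0, [576.0, 235.0]), (45, [526.0, 191.0]), (90, [455.0, 198.0]), (135, [410.0, 254.0]), (180, [419.0, 320.0]), (225, [470.0, 357.0]), (270, [534.0, 348.0]), (315, [577.0, 300.0])]
[(0, [579.0, 224.0]), (45, [529.0, 180.0]), (90, [458.0, 187.0]), (135, [413.0, 243.0]), (180, [422.0, 310.0]), (225, [473.0, 348.0]), (270, [537.0, 339.0]), (315, [580.0, 290.0])]
```

View pics/w2.png

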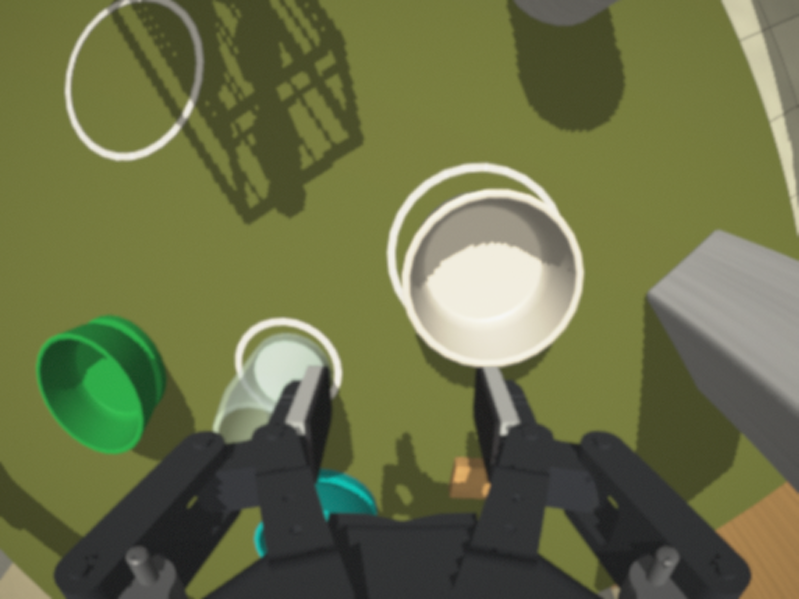

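The rim is centred at about (493,277), against (494,274) predicted for a bowl at (659,-271). Position confirmed; I'm descending over the wall.

>>> {"name": "jog_arm", "arguments": {"steps": "0.001 0.002 0.03 -0.004 0 0 0.05;0 0 0.03 0 0 0 0.05;0 0 0.03 0 0 0 0.05;0 0 0.03 0 0 0 0.05;0 0 0.02 0 0 0 0.05;0 0 0.016 0 0 0 0.05;0 0 0 0 0 0 0.05;0 0 0 0 0 0 0.05"}}

```text
t: 10.25
eef_pos: [612.9, -244.5, 50.7]
orientation: [3.138, 0.002, 1.048]
ft_force: [-0.2, -0.0, 0.3]
width: 50.0
grip_force: 0.0
```

>>> {"name": "jog_arm", "arguments": {"steps": "0 0 0 0 0 0 0.03;0 0 0 0 0 0 0.015;0 0 0 0 0 0 0.008;0 0 0 0 0 0 0;0 0 0 0 0 0 0;0 0 0 0 0 0 0", "grip_force": 25}}

```text
t: 11.0
eef_pos: [613.0, -247.0, 51.6]
orientation: [3.134, 0.004, 1.045]
ft_force: [-2.7, -3.4, 6.1]
width: 8.8
grip_force: 23.6
```

```bash
python3 - <<'E'
from h import *
s=robot.get_state(); print(s["t"],s["eef_pos"],s["orientation"],s["width"],s["ft_force"],s["grip_force"])
im=robot.get_image("side"); print("bowl",ringfit("side",im,659,-271,55,62))
a=np.deg2rad(150); b=np.array([499.2,-7.3])+55*np.array([np.cos(a),np.sin(a)]); print(b)
plan(*b,s["eef_pos"][2],np.deg2rad(60),16,0)
E
```

```text
11.0 [ 612.98244764 -246.99660233   51.58962399] [3.13442446 0.00378325 1.04485418] 8.825413476379223 [-2.73296405 -3.41373267  6.12640886] 23.649523761232558
bowl (array([ 659.3, -273.3]), 159)
[451.56860279  20.2       ]
0.009 -0.017 -0 0.007 0.004 -0 0;
0.01 -0.017 -0 0 -0 -0 0;
0.009 -0.017 -0 0 -0 -0 0;
0.01 -0.017 -0 0 -0 -0.001 0;
0.009 -0.018 -0 0 -0 0 0;
0.009 -0.017 -0 0 -0 0 0;
0.01 -0.017 -0 0 -0 0 0;
0.009 -0.017 -0 0 -0 -0 0;
0.009 -0.017 -0 0 -0 -0 0;
0.01 -0.017 -0 0 -0 -0 0;
0.009 -0.017 -0 0 -0 -0.001 0;
0.01 -0.017 -0 0 -0 0 0;
0.009 -0.017 -0 0 -0 0 0;
0.01 -0.017 -0 0 -0 -0 0;
0.009 -0.017 -0 0 -0 -0 0;
0.009 -0.018 -0 0 -0 -0 0
end [451.   20.1  51.4] [ 3.141 -0.     1.047]
```

>>> {"name": "jog_arm", "arguments": {"steps": "0.009 -0.017 0 0 0 0 0;0.01 -0.017 0 0 0 0 0;0.009 -0.017 0 0 0 0 0;0.01 -0.017 0 0 0 0 0;0 0 0 0 0 0 0"}}

```text
t: 11.68
eef_pos: [573.0, -177.1, 51.1]
orientation: [3.136, 0.001, 1.048]
ft_force: [-1.1, -2.6, 9.0]
width: 8.0
grip_force: 31.7
```

```bash
python3 - <<'E'
from h import *
s=robot.get_state(); print(s["t"],s["eef_pos"],s["orientation"],s["width"],s["ft_force"],s["grip_force"])
e=s["eef_pos"]; im=robot.get_image("side"); print("bowl",ringfit("side",im,e[0]+47,e[1]-27,55,62))
E
```

```text
11.675 [ 573.03240504 -177.12960256   51.09930194] [3.13619778e+00 1.45111412e-03 1.04750630e+00] 7.963707715539205 [-1.12111608 -2.6209401   8.9965517 ] 31.739778115879744
bowl (array([ 619.9, -202. ]), 153)
```

>>> {"name": "jog_arm", "arguments": {"steps": "0.009 -0.017 0 0 0 0 0;0.01 -0.017 0 0 0 0 0;0.009 -0.017 0 0 0 0 0;0.01 -0.017 0 0 0 0 0;0.009 -0.017 0 0 0 0 0;0.009 -0.017 0 0 0 0 0;0 0 0 0 0 0 0"}}

```text
t: 12.6
eef_pos: [512.2, -76.6, 50.2]
orientation: [3.138, 0.001, 1.049]
ft_force: [-0.6, -0.2, 10.0]
width: 8.4
grip_force: 36.9
```

>>> {"name": "jog_arm", "arguments": {"steps": "0.01 -0.017 0 0 0 0 0;0.009 -0.017 0 0 0 0 0;0.01 -0.017 0 0 0 0 0;0.009 -0.017 0 0 0 0 0;0 0 0 0 0 0 0;0 0 0 0 0 0 0"}}

```text
t: 13.35
eef_pos: [472.8, -9.9, 50.1]
orientation: [3.138, -0.0, 1.048]
ft_force: [-1.1, 0.4, 14.2]
width: 8.0
grip_force: 38.2
```

```bash
python3 - <<'E'
from h import *
s=robot.get_state(); print(s["t"],s["eef_pos"],s["orientation"],s["width"],s["ft_force"],s["grip_force"])
e=s["eef_pos"]
for n in ("side","scene"):
  im=robot.get_image(n); print("bowl",ringfit(n,im,e[0]+47,e[1]-27,55,62))
  if n=="side": cv2.imwrite("pics/s3.png",cv2.resize(im[130:290,180:340,::-1],None,fx=3.7,fy=3.7,interpolation=cv2.INTER_CUBIC))
E
```

```text
13.35 [472.76970189  -9.87418152  50.14053203] [ 3.13799261e+00 -3.45150286e-04  1.04821283e+00] 8.02653741478334 [-1.14037862  0.44460409 14.22688681] 38.22845796123147
bowl (array([519.9, -35.9]), 126)
bowl (array([545.2,  -3.3]), 203)
```

View pics/s3.png

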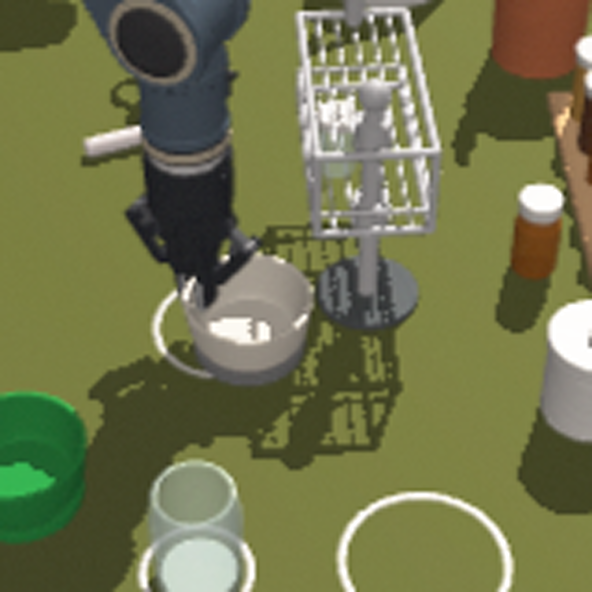

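The bowl is flat and half over the home ring, with its rim at about (250,305) in the crop. About 36 mm remains.

>>> {"name": "jog_arm", "arguments": {"steps": "0.007 -0.016 -0.001 0 0 0 0;0.008 -0.016 0 0 0 0 0;0 0 0 0 0 0 0;0 0 0 0 0 0 0"}}

```text
t: 13.95
eef_pos: [451.2, 19.1, 50.4]
orientation: [3.14, 0.001, 1.049]
ft_force: [-2.0, -0.9, 10.0]
width: 7.9
grip_force: 36.6
```

```bash
python3 - <<'E'
from h import *
s=robot.get_state(); print(s["t"],s["eef_pos"],s["orientation"],s["width"],s["ft_force"],s["grip_force"])
e=s["eef_pos"]; im=robot.get_image("side"); print("bowl",ringfit("side",im,e[0]+47,e[1]-27,55,62))
E
```

```text
13.95 [451.23482728  19.12456926  50.36055821] [3.14026091e+00 1.15157725e-03 1.04892396e+00] 7.921212051400549 [-2.0067741  -0.88720906  9.95055715] 36.56144019216299
bowl (array([497.9,  -6.1]), 134)
```

>>> {"name": "jog_arm", "arguments": {"steps": "0 0 0 0 0 0 0.02;0 0 0 0 0 0 0.045;0 0 0 0 0 0 0.045;0 0 -0.015 0 0 0 0.045;0 0 -0.03 0 0 0 0.045;0 0 -0.04 0 0 0 0.045;0 0 -0.06 0 0 0 0.045;0 0 -0.06 0 0 0 0.045"}}

```text
t: 15.0
eef_pos: [451.1, 18.2, 257.0]
orientation: [3.14, 0.003, 1.047]
ft_force: [1.4, 1.9, 0.6]
width: 44.8
grip_force: 0.0
```

>>> {"name": "jog_arm", "arguments": {"steps": "0 0 -0.05 0 0 0 0.06;0 0 -0.05 0 0 0 0.06;0 0 0 0 0 0 0.06"}}

```text
t: 15.38
eef_pos: [453.3, 18.4, 358.7]
orientation: [3.136, -0.005, 1.047]
ft_force: [0.5, 1.0, -1.1]
width: 60.2
grip_force: 0.0
```

```bash
python3 - <<'E'
from h import *
s=robot.get_state(); print(s["t"],s["eef_pos"],s["orientation"],s["width"],s["ft_force"],s["grip_force"])
for n in ("side","scene"):
  im=robot.get_image(n); print(n,"rim",ringfit(n,im,499,-7,55,62),"ring",ringfit(n,im,499,-7,64.5))
  if n=="side": cv2.imwrite("pics/s4.png",cv2.resize(im[130:290,180:340,::-1],None,fx=3.7,fy=3.7,interpolation=cv2.INTER_CUBIC))
plan(627,198,330,1.57,9,0.06)
E
```

```text
15.375 [453.32880945  18.43604755 358.74775443] [ 3.1356936  -0.00521487  1.04740651] 60.20642881787777 [ 0.53725397  1.04250383 -1.07998472] 0.0
side rim (array([498.9,  -6.9]), 161) ring (array([499.3,  -7.6]), 115)
scene rim (array([515.8,   5.3]), 212) ring (array([491.5,  -7.2]), 199)
0.027 0.007 0.003 0.001 0.001 -0.058 0.06;
0.027 0.008 0.002 0 0 -0.058 0.06;
0.026 0.011 0.003 0 0 -0.058 0.06;
0.025 0.011 0.003 0 0 -0.058 0.06;
0.025 0.013 0.003 -0 0 -0.058 0.06;
0.024 0.014 0.003 -0 0 -0.058 0.06;
0.023 0.016 0.002 -0 0 -0.058 0.06;
0.022 0.017 0.003 -0 0 -0.058 0.06;
0.021 0.019 0.003 -0 0 -0.058 0.06
end [627.5 198.2 329.8] [-3.141  0.     1.57 ]
```

View pics/s4.png

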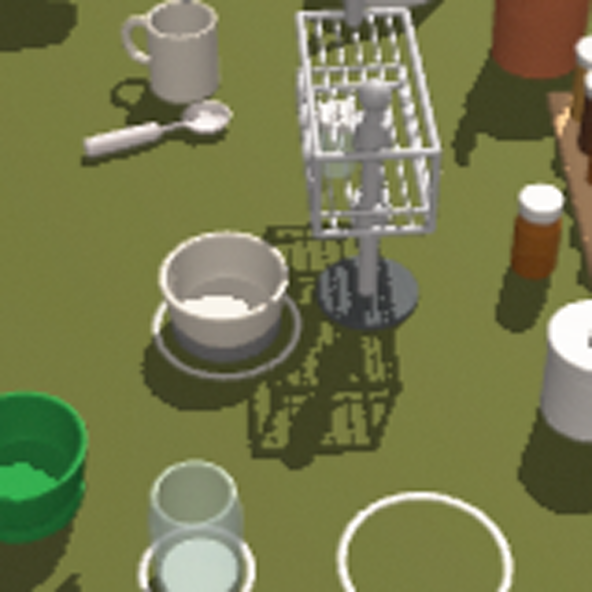

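The bowl stands centred in the home ring: base symmetric at about (228,330), ring at about (227,325), side fit within 1 mm. I'm going back to the knob.

>>> {"name": "jog_arm", "arguments": {"steps": "0.027 0.007 0.003 0.001 0.001 -0.058 0.06;0.027 0.008 0.002 0 0 -0.058 0.06;0.026 0.011 0.003 0 0 -0.058 0.07;0.025 0.011 0.003 0 0 -0.058 0.085;0.025 0.013 0.003 0 0 -0.058 0.085;0.024 0.014 0.003 0 0 -0.058 0.085;0.023 0.013 0.002 0 0 -0.058 0.085;0.022 0.015 0.003 0 0 -0.058 0.085"}}

```text
t: 16.48
eef_pos: [602.4, 179.5, 330.2]
orientation: [-3.138, 0.004, 1.512]
ft_force: [-0.7, 0.2, 0.9]
width: 85.0
grip_force: 0.0
```

>>> {"name": "jog_arm", "arguments": {"steps": "0.021 0.017 0.003 0 0 -0.058 0.085;0 0 0 0 0 0 0.085;0 0 0 0 0 0 0.085"}}

```text
t: 16.85
eef_pos: [620.2, 197.9, 328.4]
orientation: [-3.139, 0.004, 1.567]
ft_force: [0.6, 0.8, -0.4]
width: 84.9
grip_force: 0.0
```

```bash
python3 - <<'E'
from h import *
s=robot.get_state(); print(s["t"],s["eef_pos"].round(1),s["orientation"].round(3))
crop("wrist","w5.png",0,0,512,384,1.56)
p=robot.camera_params("wrist")
def wproj(X):
    T=np.linalg.inv(p["tool_from_camera"])
    t=Rm(s["orientation"]).inv().apply(np.array(X)-s["eef_pos"]); c=T[:3,:3]@t+T[:3,3]
    th=np.arctan2(np.hypot(c[0],c[1]),c[2]); r=th*p["K"][0,0]; a=np.arctan2(c[1],c[0])
    return (np.array([p["K"][0,2]+r*np.cos(a),p["K"][1,2]+r*np.sin(a)])*1.5625).round()
for X in [(620,198,240),(630,198,240),(620,208,240)]: print(X,wproj(X))
E
```

```text
16.85 [620.2 197.9 328.4] [-3.139  0.004  1.567]
(620, 198, 240) [403. 313.]
(630, 198, 240) [423. 312.]
(620, 208, 240) [403. 293.]
```

View pics/w5.png

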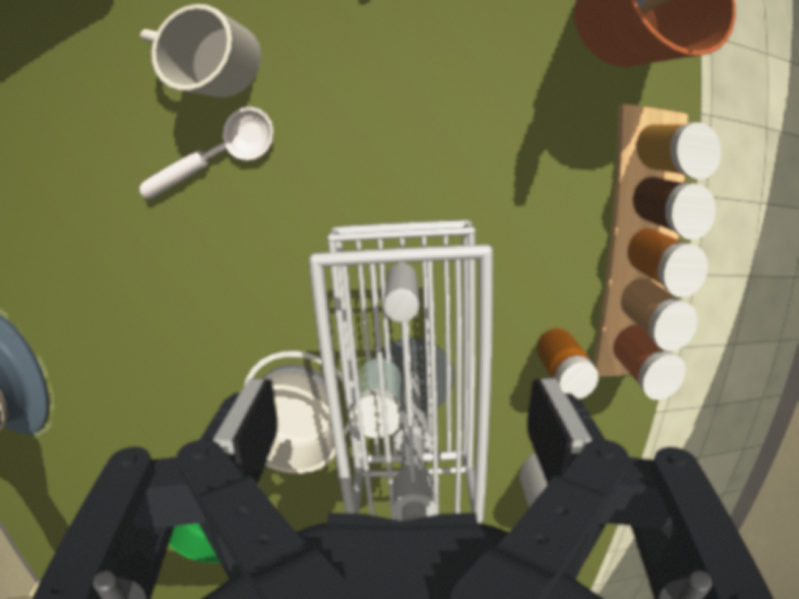

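The knob top is at (401,304), the same small offset as before, with the rack still at its stop. I'm descending and closing.

>>> {"name": "jog_arm", "arguments": {"steps": "0.001 -0.001 0.028 0 0 0 0.085;0.001 0 0.028 0 0 0 0.085;0 0 0.028 0 0 0 0.085;0 0 0.019 0 0 0 0.06;0 0 0 0 0 0 0.02;0 0 0 0 0 0 0.02;0 0 0 0 0 0 0.02;0 0 0 0 0 0 0.02", "grip_force": 20}}

```text
t: 17.9
eef_pos: [620.4, 201.4, 227.3]
orientation: [3.14, 0.001, 1.57]
ft_force: [0.7, 0.2, -0.7]
width: 20.0
grip_force: 0.0
```

```bash
python3 - <<'E'
from h import *
s=robot.get_state(); print(s["width"],s["ft_force"],s["eef_pos"],s["orientation"])
c=np.array([629,28.]);a=np.arctan2(35,132)+np.pi
plan(*(c+172*np.array([np.cos(a),np.sin(a)])),225,a,18,0.02,arc=c)
E
```

```text
19.974538302720585 [ 0.65480711  0.23758701 -0.72043268] [620.35068568 201.35786624 227.32265664] [3.14029626e+00 9.67984566e-04 1.56980624e+00]
-0.002 -0.017 0 0.001 0.001 -0.102 0.02;
-0.002 -0.017 0 0 0 -0.101 0.02;
-0.001 -0.017 0 0 0 -0.102 0.02;
-0.002 -0.017 0 0 0 -0.102 0.02;
-0.001 -0.017 0.001 0 0 -0.102 0.02;
-0.002 -0.017 -0 0 0 -0.101 0.02;
-0.002 -0.017 -0 0 0 -0.102 0.02;
-0.001 -0.017 -0 0 0 -0.102 0.02;
-0.001 -0.017 0 0 0 -0.101 0.02;
-0.002 -0.017 0 0 0 -0.102 0.02;
-0.001 -0.017 0 0 0 -0.102 0.02;
-0.001 -0.017 0 0 0 -0.102 0.02;
-0.001 -0.017 0.001 0 0 -0.101 0.02;
-0.001 -0.017 -0 0 0 -0.102 0.02;
-0.002 -0.017 -0 0 0 -0.102 0.02;
-0.001 -0.017 0 -0 0 -0.102 0.02;
-0.001 -0.017 0 -0 0 -0.101 0.02;
-0 -0.017 0 -0 0 -0.102 0.02
end [462.2 -15.9 225.3] [-3.142  0.    -2.882]
```

>>> {"name": "jog_arm", "arguments": {"steps": "-0.002 -0.017 0 0.001 0.001 -0.102 0.02;-0.002 -0.017 0 0 0 -0.101 0.02;-0.001 -0.017 0 0 0 -0.102 0.02;-0.002 -0.017 0 0 0 -0.102 0.02;-0.001 -0.017 0.001 0 0 -0.102 0.02;-0.002 -0.017 0 0 0 -0.101 0.02;-0.002 -0.017 0 0 0 -0.102 0.02;-0.001 -0.017 0 0 0 -0.102 0.02"}}

```text
t: 18.9
eef_pos: [500.2, 143.4, 226.3]
orientation: [3.141, 0.0, 2.387]
ft_force: [0.4, -0.1, 0.6]
width: 19.9
grip_force: 0.4
```

>>> {"name": "jog_arm", "arguments": {"steps": "-0.001 -0.017 0 0 0 -0.101 0.02;-0.002 -0.017 0 0 0 -0.102 0.02;-0.001 -0.017 0 0 0 -0.102 0.02;-0.001 -0.017 0 0 0 -0.102 0.02;-0.001 -0.017 0.001 0 0 -0.101 0.02;-0.001 -0.017 0 0 0 -0.102 0.02;-0.002 -0.017 0 0 0 -0.102 0.02;0 0 0 0 0 0 0.02"}}

```text
t: 19.9
eef_pos: [457.1, 33.5, 225.3]
orientation: [-3.141, -0.0, 3.092]
ft_force: [0.0, -0.3, 1.2]
width: 19.9
grip_force: 0.3
```

>>> {"name": "jog_arm", "arguments": {"steps": "-0.001 -0.017 0 0 0 -0.102 0.02;-0.001 -0.014 0 0 0 -0.08 0.02;0 0 0 0 0 0 0.02"}}

```text
t: 20.27
eef_pos: [459.4, 3.7, 225.0]
orientation: [-3.141, -0.0, -3.009]
ft_force: [1.0, -1.1, -0.5]
width: 20.2
grip_force: 0.2
```

>>> {"name": "jog_arm", "arguments": {"steps": "-0.001 -0.01 0 0 0 -0.06 0.02;-0.001 -0.008 0 0 0 -0.05 0.02;0 0 0 0 0 0 0.02"}}

```text
t: 20.65
eef_pos: [464.1, -13.0, 224.9]
orientation: [-3.141, -0.001, -2.898]
ft_force: [0.2, 0.3, 0.1]
width: 19.8
grip_force: 0.0
```

>>> {"name": "jog_arm", "arguments": {"steps": "0 -0.005 0 0 0 -0.02 0.02;0 0 0 0 0 0 0.02"}}

```text
t: 20.9
eef_pos: [465.3, -17.7, 224.9]
orientation: [3.141, -0.001, -2.876]
ft_force: [0.4, 1.9, -0.9]
width: 19.9
grip_force: 0.9
```

>>> {"name": "jog_arm", "arguments": {"steps": "0 -0.004 0 0 0 0 0.02;0 0 0 0 0 0 0.02"}}

```text
t: 21.15
eef_pos: [465.4, -17.9, 224.7]
orientation: [3.135, -0.002, -2.873]
ft_force: [-2.6, 10.6, 2.8]
width: 20.1
grip_force: 5.7
```

>>> {"name": "jog_arm", "arguments": {"steps": "0 -0.004 0 0 0 0 0.02;0 0 0 0 0 0 0.02"}}

```text
t: 21.4
eef_pos: [465.4, -18.0, 224.6]
orientation: [3.13, -0.004, -2.871]
ft_force: [-5.8, 19.6, 6.0]
width: 20.3
grip_force: 10.2
```

>>> {"name": "jog_arm", "arguments": {"steps": "0 0.008 0 0 0 0 0.022;0 0 0 0 0 0 0.035;0 0 0 0 0 0 0.05;0 0 0 0 0 0 0.05;0 0 -0.02 0 0 0 0.05;0 0 -0.04 0 0 0 0.05;0 0 -0.05 0 0 0 0.05;0 0 0 0 0 0 0.05"}}

```text
t: 22.4
eef_pos: [467.4, -19.0, 338.5]
orientation: [-3.141, 0.007, -2.876]
ft_force: [0.6, -0.3, 0.1]
width: 50.0
grip_force: 0.0
```

```bash
python3 - <<'E'
from h import *
s=robot.get_state(); print(s["t"],s["eef_pos"],s["ft_force"])
im=robot.get_image("side"); cv2.imwrite("pics/s6.png",cv2.resize(im[130:290,180:340,::-1],None,fx=3.7,fy=3.7,interpolation=cv2.INTER_CUBIC))
print(((proj("side",(463.5,-17.5,240))-[180,130])*3.7).round(), ((proj("side",(459.5,0,240))-[180,130])*3.7).round())
E
```

```text
22.4 [467.42088193 -19.02779952 338.51819986] [ 0.57249434 -0.26852233  0.09688591]
[170. 120.] [166. 107.]
```

View pics/s6.png

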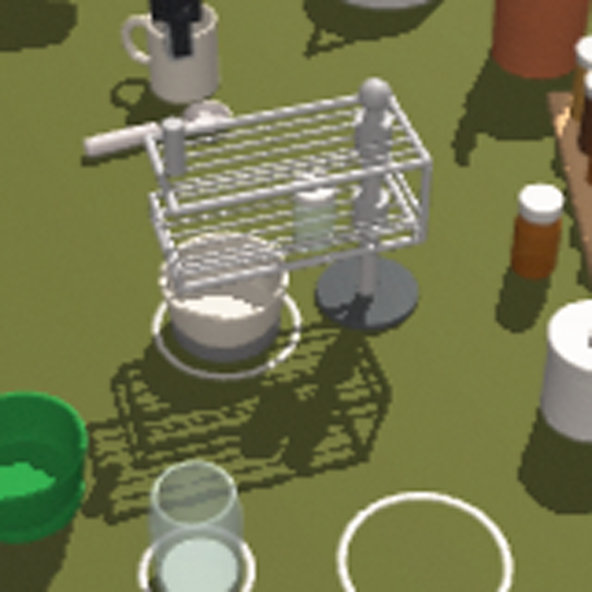

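The rack is home over the bowl, with the knob top at (173,120) against (170,120) predicted. The bowl still stands in the ring and the gripper is clear. I'm handing in the job.

```bash
python3 -c "
from workcell import robot
print(robot.finish_job())"
```

```text
the job is handed in; nothing more can be done
None
```

The job is handed in, though the hand-in returned no verdict: the bowl stands in the home ring (within about 1 mm of its centre when last measured), the rack is back at its stop over it, and the gripper is clear at about 22 s of the 72 s allowed.

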